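# Spring check of a tilting key vise

## Task

The tilting key vise on the bench has just had new return springs: give it its spring check. With a fingertip, press down the black ribbed pad on the free corner of its tilt plate until the pointer stands on the red mark of the scale, not past it, keep it there for about a second, then ease the plate back up under the fingertip until it is level again with the pointer at zero - do not let it snap back - and take the hand clear. Pinch and lift nothing, keep off the key clamp and its red knob, and leave the vise and the things lying around it where they are.

Things in the scene. Friction and masses are not known exactly. Their poses are not given: they have to be found in the camera images.
- vise: Tilting key vise off a key-cutting machine, 3 to 4.5 kg, standing loose on rubber feet. Grey cast base 190 x 154 x 20 mm (its x, y, z); origin at the centre of the underside, z up. A white fan-shaped scale plate stands upright across its +x end (x = 84 mm), its rim 98 mm from the trunnion pin, top 173 mm above the bench; a key clamp sits on the tilt plate over the pin.
- pin (a point): Middle of the steel trunnion pin, which runs along the vise's x at y = -35, z = 75 mm in the vise's frame. On it swings the aluminium tilt plate, 104 mm along x, from y = -65 to +75 mm in the vise's frame, 8 mm thick, top at z = 79 mm when level. Its +y edge is the free edge that goes down; torsion springs hold it up level against stop screws. Axes as the vise's.
- pad: The black ribbed rubber pad (36 mm along x, 34 mm along y, 5 mm proud) on the plate's free corner; origin at the centre of its top, axes of the plate. Level, it lies at x = -33, y = +56, z = 84 mm in the vise's frame: 91 mm in +y from the pin and 9 mm above it. It turns about the pin: at tilt a it is 91 cos a + 9 sin a mm in +y and 91 sin a - 9 cos a mm below. Clamp 56 mm away.
- tilt (a joint): Tilt of the plate in rad: 0 = level (its rest, held by springs), growing as the pad is pressed down; hard stop at 0.45. Pressing the pad takes about 3 N to start and 4 to 8 N at the red mark; let go, it snaps back to 0.
- pointer_tip (a point): Tip of the black pointer (3 mm wide) that turns with the tilt plate in front (+x) of the scale, 105 mm from the pin's axis. Straight up at tilt 0, where the long zero line of the scale is; as the pad goes down it leans to the vise's +y side. Short black lines every 5 degrees.
- marker (a joint): Angle in rad from the zero line at which the red mark is set on the scale, the same sense as the tilt: the pointer stands at the middle of the red mark when tilt equals this value. It differs from start to start (0.13 to 0.34) and stays put during the job.
- red_mark (a point): Outer face, at its middle, of the red clip on the rim of the scale (12 mm wide along the rim, 23 mm tall), 102 mm from the pin's axis. Its y axis runs along the rim, + the way the pointer moves when the pad is pressed; z points away from the pin.
- key_clamp: Key clamp fixed on the tilt plate over the pin: steel block 72 x 36 mm, top 40 mm above the pin's axis, a red knurled knob (31 mm across) out to its -y side and a brass key whose round bow sticks out to -x (to 78 mm from the vise's centre). Origin on the pin's axis at the plate's middle. Not to be touched.
- lock_cylinder: Bystander: brass lock cylinder standing on end, 62 mm tall, foot 33 x 17 mm; origin under its middle.
- screwdriver: Bystander: screwdriver with red handle, 190 mm long, lying along its x; origin under its middle.
- chip_brush: Bystander: small bench brush with wooden handle, 170 mm long, lying along its x; origin under its middle.
- blank_tray: Bystander: blue tray of key blanks, 110 x 80 x 26 mm; origin under its middle.

How it is judged:
By the outcome, as a careful person would: the job done as asked, in the order asked, and still so for the second after the job is handed in, with the robot touching nothing.
It also fails if it takes over 38 s, if anything falls off the work surface, if the arm or the gripper's body presses on something with over 40 N, if the wrist force passes 120 N, or if a joint passes its speed limit or range.

## Robot

A 6-joint arm with a two-finger parallel gripper is mounted at the origin on the work surface. World frame = base frame: x ahead of the robot, y to its left, z up, the work surface at z = 0. Lengths are in mm, angles in rad, forces in N, time in s.
With the tool pointing down it reaches from about 350 to 975 mm from the base axis. Payload 7.1 kg.
Tool frame: the origin (TCP) lies at the centre of the arm's flange, where the gripper is bolted on; the fingertips stand 182 mm ahead of it and the grasp point (between the pads) lies 163 mm ahead of it; z points along the fingers, y is the line along which they close (so a half turn about z gives the same grasp; the last joint's range is limited). The gripper opens to 88 mm and grips with 3 to 60 N. Pads are 20 mm wide; open, the fingers measure 115 mm over their backs; the gripper's body (75 mm by 178 mm) begins 61 mm behind the grasp point.
Start: joints at [-1.144, 0.423, 1.63, -0, 1.089, -0.019], TCP at [269.502, -563.893, 404.675] pointing down, gripper open.
Joint ranges: [-3, 3], [-0.9, 2.11], [0.09, 2.58], [-1.31, 4.45], [0.11, 2.69], [-2.54, 2.54]. Speed limits (rad/s): [2.39, 2.39, 3.01, 3.14, 3.14, 3.14].

## Interface

Orientations are given as a rotation vector (axis times angle).
In Python, from workcell import readout, get_image, ctrl gives the robot as it stands.
- The arm moves only by the tool step_arm, never from a script. Its argument "targets" is a list that holds one entry, the list of rows, each a list of 7 numbers: the shift along the world's x, y, z as a fraction of full scale, then the turn, a rotation vector about the world's x, y, z as a fraction of full scale, then the opening, from 0 (shut) to 1 (fully open). In form: [[[dx, dy, dz, wx, wy, wz, claw], ...]]. A call has exactly 5 rows; each row shifts and turns the commanded pose from where the row before left it; what a row does not reach is not made up. Full scale, the value 1, is 0.05 m for a shift and 4 degrees for a turn. A row lasts 1/8 s, in which the tool goes at most 62.5 mm and 10.7 degrees, less where a joint would pass 70% of its speed; a pose out of reach is approached as far as the arm can. A call with a number of a shift or a turn outside -1 to 1 is refused whole. A call with a gripper value outside its range is refused whole. The fingers move at their own pace and stop on an object; the grip force is fixed at half the most. Time passes only in rows, so rows that do not move let the fingers close, or fill a call up. It gives the time, the measured TCP pose, the force, the opening and the grip force at its end, in the units of the state.
- readout.get_obs(): the state, without advancing time (a new reading comes with each control period).
- get_image(name): name is "side" or "top"; returns a dict with "pixels" (420x560x3 uint8, red, green, blue), "intrinsics" (3x3 intrinsics, pixels), "extrinsics" (4x4, takes a point from world to camera coordinates). Camera axes: x right, y down, z forward; pixel columns grow to the right and rows downward; lengths in mm; the calibration is good to about 2 mm. A picture is of the moment at which its call begins. There is no depth.
- ctrl.close_job(): hands the job in; it is judged then, once.
The state is a dict: "t": time; "qpos": joint angles; "qvel": joint speeds; "joint_torque": joint torques, N m; "ee_pos": TCP position; "orientation": TCP orientation; "ft_force": force on the tool from outside, world axes, zero at the start; "moment": the same for the moment, N m; "width": finger opening in mm; "grasp_force": force on a finger pad.
Only numpy, scipy, OpenCV 4.12 (cv2) and the standard library are available. Lean on these libraries where they do the work, as an engineer would, in place of code of your own. Each camera call takes 0.05 s, during which the arm holds its last target. There are 200 camera calls.

## Working session

There is one attempt and no reset: what is moved stays moved. The work goes in short steps, Python scripts to look and compute and a tool call to move; the robot and the scene stay as the last step left them, time stands still between calls to the robot, and variables do not carry over. Pictures are saved under pics/ and viewed, at most 10 in all, crops included, and the job is handed in when it is done.

Besides the shell and the picture viewer there is one more tool, called after "Call:" as name(argument=value, ...) on one line, values as JSON. step_arm: Moves the arm, as the interface text tells. Shift numbers are shares of 0.05 m and turn numbers shares of 4 degrees, none past 1 either way. Its arguments: {"type":"object","properties":{"targets":{"type":"array"}},"required":["targets"]}

```bash
mkdir -p pics
cat > h.py <<'E'
import numpy as np, cv2
from workcell import readout, get_image, ctrl
def grab(n,f):
    d=get_image(n); cv2.imwrite('pics/'+f,cv2.cvtColor(d['pixels'],cv2.COLOR_RGB2BGR)); np.savez('pics/'+f+'.npz',**{k:np.array(d[k]) for k in d}); return d
def ray(d,uv):
    K=np.array(d['intrinsics']);E=np.array(d['extrinsics']);R=E[:3,:3];t=E[:3,3]
    r=R.T@np.linalg.inv(K)@np.array([uv[0],uv[1],1.]);return -R.T@t,r
def onz(d,uv,z):
    c,r=ray(d,uv);return c+r*(z-c[2])/r[2]
def proj(d,p):
    E=np.array(d['extrinsics']);q=np.array(d['intrinsics'])@(E[:3,:3]@np.array(p)+E[:3,3]);return q[:2]/q[2]
E
python3 - <<'E'
from h import *
for n in('side','top'):
    d=grab(n,n+'0.png');print(n,ray(d,(280,210)))
o=readout.get_obs();print(o)
E
```

```text
side (array([292.95155984, 621.49865749, 805.14534081]), array([ 0.35884735, -0.57364709, -0.73639625]))
top (array([ 524.21078215,  119.31761403, 1347.32545079]), array([ 0.07950115, -0.03989365, -0.99615108]))
{'t': 0.1, 'qpos': array([-1.14397383e+00,  4.23763112e-01,  1.63060156e+00, -2.31332545e-06,
        1.08857827e+00, -1.89757488e-02]), 'qvel': array([-0.00099212, -0.00099816, -0.00199282,  0.0015336 , -0.00061148,
       -0.00277693]), 'joint_torque': array([-1.10030967e-03, -5.45621681e+01, -2.74322891e+01,  6.44389680e-02,
        1.88111508e-02, -2.97633585e-05]), 'ee_pos': array([ 269.42088088, -563.67455491,  403.98479623]), 'orientation': array([-3.06258217e+00, -6.94183456e-01,  4.32505337e-04]), 'ft_force': array([-0.54154865, -1.07229377, -0.17661415]), 'moment': array([ 0.0271392 , -0.03109774, -0.02502536]), 'grasp_force': 0.0, 'width': 87.68800795511476}
```

View pics/side0.png

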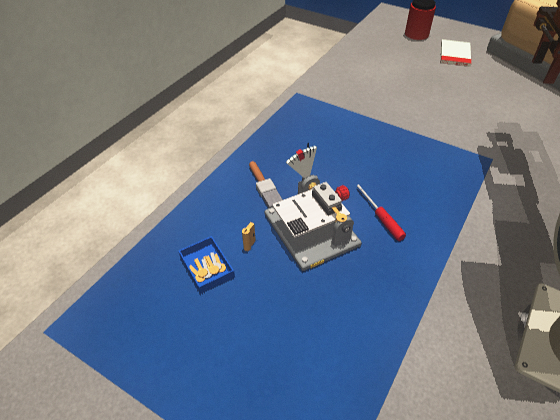

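View pics/top0.png

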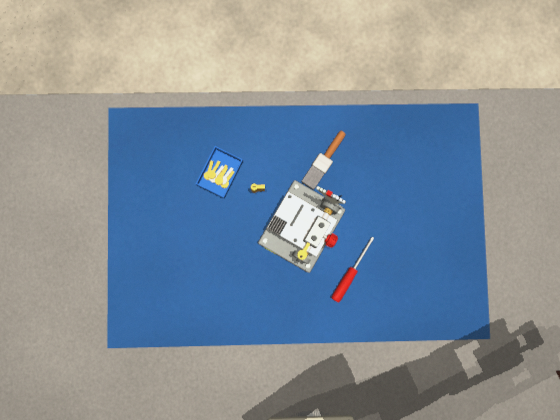

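The side view shows the vise near (310,225), with the black pad at (297,226), the red clip at (300,154) and the red knob at (343,192). In the top view the pad is at about (278,225), the scale at (330,194) and the knob at (332,240). I'll zoom in on both.

Run:
```python
from h import *
a=cv2.imread('pics/side0.png')[135:275,235:375];b=cv2.imread('pics/top0.png')[165:285,240:360]
cv2.imwrite('pics/z0.png',np.hstack([cv2.resize(a,(400,400),interpolation=2),cv2.resize(b,(400,400),interpolation=2)]))
d=dict(np.load('pics/top0.png.npz'))
for uv in[(278,225),(330,194),(332,240),(303,255)]:print(uv,onz(d,uv,84).round())
```

```text
(278, 225) [588.  74.  84.]
(330, 194) [662. -55.  84.]
(332, 240) [550. -57.  84.]
(303, 255) [514.  15.  84.]
```

View pics/z0.png

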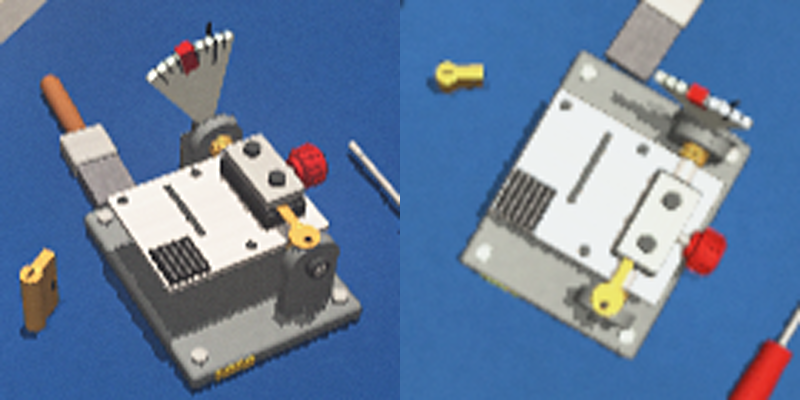

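The zoom shows the plate level, with the pad at its lower-left corner in the right panel at (523,200). The pointer is at the zero line and the red clip is at (697,93). Next I'll measure the pose.

Run:
```python
from h import *
t=dict(np.load('pics/top0.png.npz'));s=dict(np.load('pics/side0.png.npz'))
Z=lambda u,v:((u-400+.5)/3.3333+240-.5,(v+.5)/3.3333+165-.5)
S=lambda u,v:((u+.5)*.35+235-.5,(v+.5)*.35+135-.5)
c=[onz(t,Z(*p),20)[:2] for p in[(583,50),(750,148),(630,357),(458,262)]]
print(np.round(c,1),'mean',np.mean(c,0)); c=np.array(c)
print('sizes',[np.linalg.norm(c[i]-c[i-1]).round(1) for i in range(4)])
xd=(c[0]-c[3])+(c[1]-c[2]);yaw=np.arctan2(xd[1],xd[0]);print('yaw',yaw)
yd=(c[0]-c[1])+(c[3]-c[2]);print('yaw2',np.arctan2(yd[1],yd[0])-np.pi/2)
# pad centroids
def pad(d,box):
    u0,v0,u1,v1=box;g=d['pixels'][v0:v1,u0:u1].max(2);m=(g<110).astype(np.uint8)
    m=cv2.morphologyEx(m,cv2.MORPH_CLOSE,np.ones((3,3)));n,l,st,ce=cv2.connectedComponentsWithStats(m);i=1+np.argmax(st[1:,4]);print(st[i]);return ce[i]+[u0,v0]
pt=pad(t,(266,213,290,238));print('pad top',pt,onz(t,pt,84))
ps=S(180,262);print('pad side manual',ps,onz(s,ps,84))
def red(d,box):
    u0,v0,u1,v1=box;p=d['pixels'][v0:v1,u0:u1].astype(int);m=(p[...,0]>110)&(p[...,1]<80)&(p[...,2]<90);v,u=np.nonzero(m);print(len(u));return u.mean()+u0,v.mean()+v0
def tri(a,b):
    (c1,r1),(c2,r2)=ray(t,a),ray(s,b);x=np.linalg.lstsq(np.c_[r1,-r2],c2-c1,rcond=None)[0];p,q=c1+x[0]*r1,c2+x[1]*r2;return (p+q)/2,np.linalg.norm(p-q)
rt,rs=red(t,(320,186,335,200)),red(s,(293,145,306,162));print('red',rt,rs,tri(rt,rs))
print('pad tri',tri(pt,ps))
print('pointer tri',tri(Z(737,102),S(209,25)))
```

```text
[[ 708.1   27.1]
 [ 629.9 -100.4]
 [ 471.2   -3.8]
 [ 546.   126.4]] mean [588.788243    12.31874451]
sizes [np.float64(190.1), np.float64(149.6), np.float64(185.8), np.float64(150.1)]
yaw -0.5484960867259268
yaw2 -0.5358326240669091
[  0   0  20  25 255]
pad top [275.20392157 225.10588235] [588.30325208  81.13474982  84.        ]
pad side manual (297.675, 226.375) [587.86135623  80.18668684  84.        ]
23
23
red (np.float64(328.5652173913044), np.float64(193.1304347826087)) (np.float64(299.04347826086956), np.float64(151.82608695652175)) (array([655.4432728 , -39.04809699, 172.54149365]), np.float64(1.498606551073535))
pad tri (array([587.89496477,  80.97821878,  84.82526344]), np.float64(0.8173728293121768))
pointer tri (array([649.16696988, -65.73037899, 179.9938718 ]), np.float64(1.0895784681700829))
```

The pose checks out:
- **Vise:** yaw is about -0.54, with the origin near (588.3, 14.5).
- **Pad:** it's at about (588, 80.5, 84).
- **Red mark:** radius is 100 mm and vise x is 85 mm. Its angle is about 0.25 relative to the pointer.

Now I'll move above the pad with the fingers closed and tool y along the vise's x.

Call:
step_arm(targets=[[[0.43,0.86,0,0,0,0.56,0],[0.43,0.86,0,0,0,0.56,0],[0.43,0.86,0,0,0,0.56,0],[0.43,0.86,0,0,0,0.56,0],[0.43,0.86,0,0,0,0.56,0]]])

```text
t: 0.72
ee_pos: [377.4, -347.4, 404.4]
orientation: [-2.981, -0.992, 0.0]
ft_force: [-0.4, -0.1, -0.3]
width: 41.6
grasp_force: 0.0
```

Call:
step_arm(targets=[[[0.43,0.86,0,0,0,0.56,0],[0.43,0.86,0,0,0,0.56,0],[0.43,0.86,0,0,0,0.56,0],[0.43,0.86,0,0,0,0.56,0],[0.43,0.86,0,0,0,0.56,0]]])

```text
t: 1.35
ee_pos: [484.9, -132.4, 404.5]
orientation: [-2.87, -1.278, 0.0]
ft_force: [0.6, -0.2, 0.5]
width: 0.1
grasp_force: 0.0
```

Call:
step_arm(targets=[[[0.43,0.86,0,0,0,0.56,0],[0.43,0.86,0,0,0,0.56,0],[0.42,0.86,0,0,0,0.56,0],[0.4,0.86,0,0,0,0.56,0],[0.4,0.86,0,0,0,0.56,0]]])

```text
t: 1.98
ee_pos: [588.9, 82.6, 404.4]
orientation: [-2.731, -1.552, 0.001]
ft_force: [0.7, -0.3, -0.6]
width: 0.3
grasp_force: 0.0
```

Call:
step_arm(targets=[[[-0.02,-0.04,-0.5,0,0,0,0],[0,0,-0.6,0,0,0,0],[0,0,-0.6,0,0,0,0],[0,0,-0.5,0,0,0,0],[0,0,-0.2,0,0,0,0]]])

```text
t: 2.6
ee_pos: [586.9, 79.0, 283.0]
orientation: [-2.731, -1.55, 0.004]
ft_force: [-0.1, -0.7, 0.2]
width: 0.7
grasp_force: 0.0
```

Run:
```python
from h import *
d=grab('side','side1.png');e=grab('top','top1.png')
print(readout.get_obs()['ee_pos'])
a=cv2.imread('pics/side1.png')[135:275,235:375];b=cv2.imread('pics/top1.png')[165:285,240:360]
cv2.imwrite('pics/z1.png',np.hstack([cv2.resize(a,(400,400),interpolation=2),cv2.resize(b,(400,400),interpolation=2)]))
```

```text
[587.17250871  79.08709712 283.68644496]
```

View pics/z1.png

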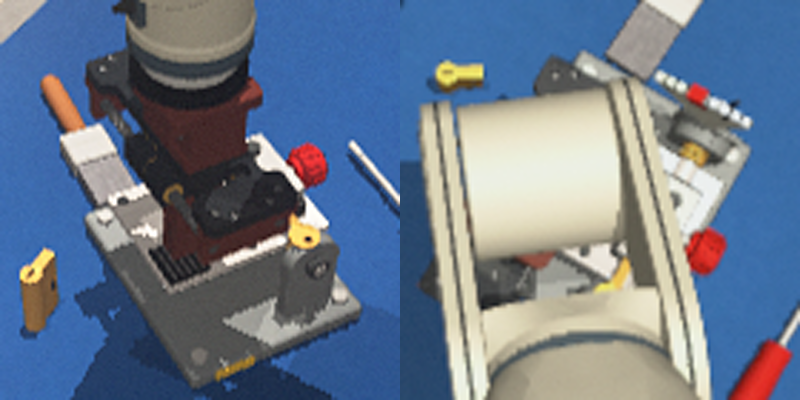

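The side view shows the gripper over the pad corner with clearance, but it hides the scale. In the top panel the scale stays visible, with the red clip at (697,93) and the pointer tip at (737,102), so I'll watch the pointer there. Next I'll go down to just above contact and then touch.

Call:
step_arm(targets=[[[0.01,0.03,-0.1,0,0,0,0],[0,0,-0.1,0,0,0,0],[0,0,-0.06,0,0,0,0],[0,0,-0.04,0,0,0,0],[0,0,-0.04,0,0,0,0]]])

```text
t: 3.32
ee_pos: [588.0, 80.6, 267.7]
orientation: [2.732, 1.55, 0.0]
ft_force: [-0.0, 0.4, 0.4]
width: 0.4
grasp_force: 0.0
```

Call:
step_arm(targets=[[[0,0,-0.04,0,0,0,0],[0,0,-0.04,0,0,0,0],[0,0,-0.04,0,0,0,0],[0,0,-0.04,0,0,0,0],[0,0,-0.04,0,0,0,0]]])

```text
t: 3.95
ee_pos: [588.2, 80.8, 257.8]
orientation: [2.732, 1.55, 0.001]
ft_force: [-0.9, 2.6, 5.2]
width: 0.5
grasp_force: 2.5
```

In contact, with the vertical force at 5.2 N. I'll measure the pointer in the top view.

```bash
cat > m.py <<'E'
from h import *
import sys
yaw=-.542;O=np.array([588.3,14.5,0]);X=np.array([np.cos(yaw),np.sin(yaw),0]);Y=np.array([-X[1],X[0],0])
def ang(d,uv,xv):
    c,r=ray(d,uv);p=c+r*(xv-(c-O)@X)/(r@X)-O;y=p@Y+35;z=p[2]-75;return np.arctan2(y,z).round(3),np.hypot(y,z).round(1)
def pix(d,a,R,xv): return proj(d,O+X*xv+Y*(-35+R*np.sin(a))+np.array([0,0,75+R*np.cos(a)]))
if __name__=='__main__':
    f=sys.argv[1];o=readout.get_obs();d=grab('top',f)
    print(o['t'],o['ee_pos'].round(1),o['ft_force'].round(1))
    p=d['pixels'].astype(int);u0,v0=312,180
    q=p[v0:v0+30,u0:u0+40]
    m=(q[...,0]>110)&(q[...,1]<80)&(q[...,2]<90);v,u=np.nonzero(m);print('red n',len(u),u.mean()+u0,v.mean()+v0,ang(d,(u.mean()+u0,v.mean()+v0),85))
    print('model px a=0,.1,.25,R105:',[pix(d,a,105,93).round(1) for a in(0,.1,.25)])
    cv2.imwrite('pics/z'+f,cv2.resize(q.astype(np.uint8)[...,::-1],(800,600),interpolation=0))
E
python3 m.py p2.png
python3 - <<'E'
import sys;sys.path.insert(0,'.')
import os;os.chdir('.')
from m import *
t=dict(np.load('pics/top0.png.npz'));q=t['pixels'][180:210,312:352][...,::-1];r=cv2.imread('pics/p2.png')[180:210,312:352]
cv2.imwrite('pics/c2.png',np.hstack([cv2.resize(x,(400,300),interpolation=0) for x in(q,r)]))
E
```

```text
3.95 [588.2  80.8 257.8] [-0.9  2.6  5.2]
red n 25 328.6 192.92 (np.float64(0.232), np.float64(101.5))
model px a=0,.1,.25,R105: [array([339.6, 194.7]), array([335.6, 192.4]), array([329.5, 189.2])]
```

View pics/c2.png

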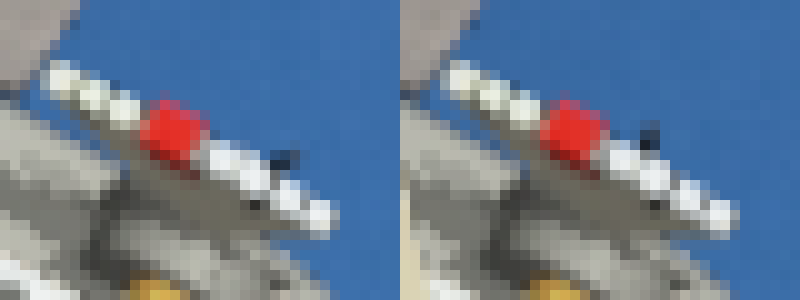

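Left is level, with the pointer tip at px (340.4,195.5). Right is now, at (337,193.5), a tilt of about 0.09. The red clip is at (328.6,193). With the pointer's zero bias corrected, the mark is at about 0.245. Pressing further, carefully.

Call:
step_arm(targets=[[[0,0,-0.04,0,0,0,0],[0,0,-0.04,0,0,0,0],[0,0,-0.04,0,0,0,0],[0,0,-0.03,0,0,0,0],[0,0,-0.02,0,0,0,0]]])

```text
t: 4.62
ee_pos: [588.1, 80.6, 249.2]
orientation: [2.732, 1.55, 0.0]
ft_force: [-0.3, 2.5, 6.7]
width: 0.5
grasp_force: 3.2
```

```bash
cat >> m.py <<'E'
    # darkness of the pointer against the level picture without it
    for g,nm in((dict(np.load('pics/top0.png.npz')),'top0'),(dict(np.load('pics/p2.png.npz')),'p2'),(d,'now')):
        w=g['pixels'][180:200,322:346].astype(float); b=w[...,2]; vv,uu=np.mgrid[180:200,322:346]
        ok=(w.max(2)<125)&((vv-192.9)-.58*(uu-328.6)<-1.5)&((vv-192.9)-.58*(uu-328.6)>-8)  # band above the rim
        ok&=~((w[...,0]>w[...,1]*1.5))
        wt=(125-w.max(2))*ok
        if wt.sum()>0:
            c=((uu*wt).sum()/wt.sum(),(vv*wt).sum()/wt.sum());print(nm,int(ok.sum()),np.round(c,2),ang(g,c,93))
E
python3 m.py p3.png
```

```text
4.625 [588.1  80.6 249.2] [-0.3  2.5  6.7]
red n 25 328.68 192.96 (np.float64(0.23), np.float64(101.5))
model px a=0,.1,.25,R105: [array([339.6, 194.7]), array([335.6, 192.4]), array([329.5, 189.2])]
top0 7 [339.65 195.89] (np.float64(-0.026), np.float64(91.7))
p2 5 [336.26 193.59] (np.float64(0.076), np.float64(96.0))
now 7 [332.91 192.03] (np.float64(0.167), np.float64(92.6))
```

View pics/zp3.png

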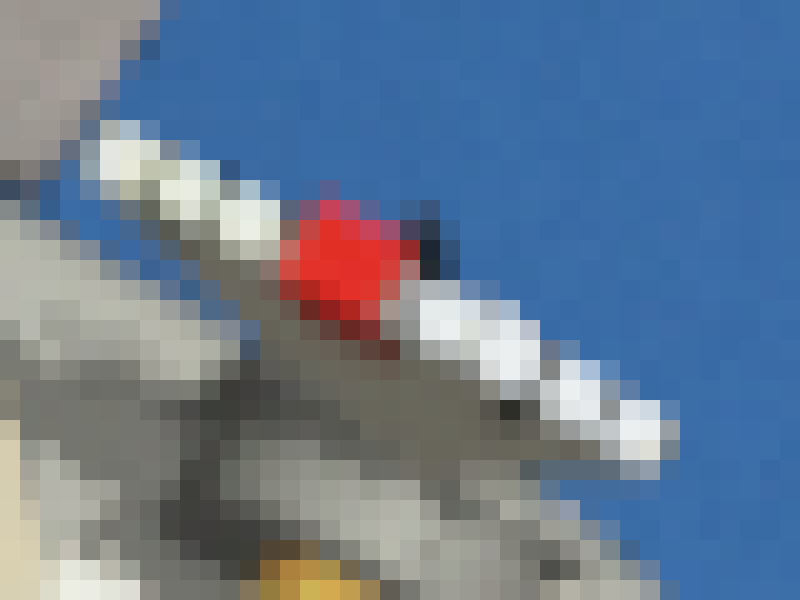

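The pointer is at (333,191.5), just short of the red clip at (328.7,193). Tilt is about 0.195, and the mark is about 0.25 on the same zero. About 4 mm to go.

Call:
step_arm(targets=[[[0,0,-0.02,0,0,0,0],[0,0,-0.02,0,0,0,0],[0,0,-0.02,0,0,0,0],[0,0,-0.01,0,0,0,0],[0,0,0,0,0,0,0]]])

```text
t: 5.3
ee_pos: [588.0, 80.4, 245.8]
orientation: [2.732, 1.55, -0.0]
ft_force: [-1.1, 1.7, 6.8]
width: 0.3
grasp_force: 3.3
```

```bash
python3 m.py p4.png
```

```text
5.3 [588.   80.4 245.8] [-1.1  1.7  6.8]
red n 26 328.84615384615387 192.92307692307693 (np.float64(0.225), np.float64(103.0))
model px a=0,.1,.25,R105: [array([339.6, 194.7]), array([335.6, 192.4]), array([329.5, 189.2])]
top0 7 [339.65 195.89] (np.float64(-0.026), np.float64(91.7))
p2 5 [336.26 193.59] (np.float64(0.076), np.float64(96.0))
now 6 [331.56 190.59] (np.float64(0.201), np.float64(101.1))
```

View pics/zp4.png

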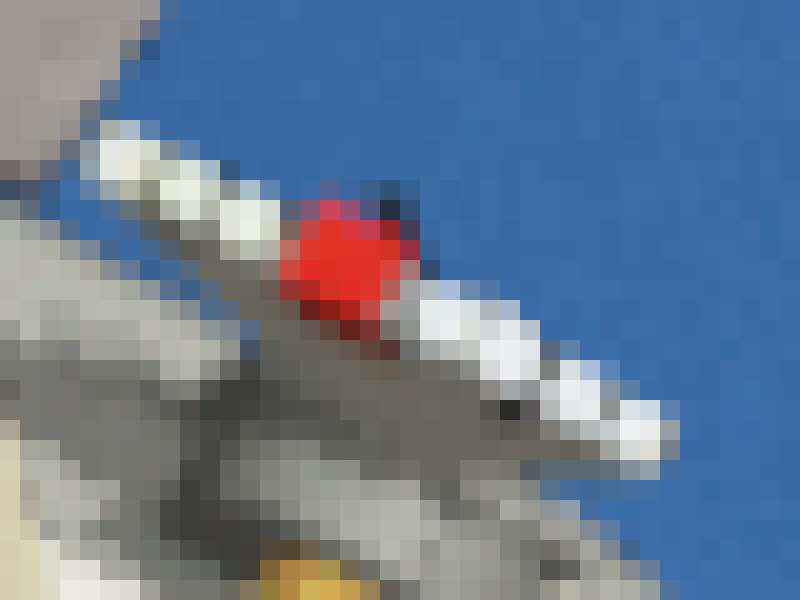

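The tip is at (331.5,190), over the near part of the clip. Tilt is about 0.228 against a mark of about 0.25, so I'll press 1.5 mm more and then hold.

Call:
step_arm(targets=[[[0,0,-0.02,0,0,0,0],[0,0,-0.01,0,0,0,0],[0,0,0,0,0,0,0],[0,0,0,0,0,0,0],[0,0,0,0,0,0,0]]])

```text
t: 5.98
ee_pos: [588.0, 80.3, 244.3]
orientation: [2.732, 1.55, -0.001]
ft_force: [-1.0, 0.2, 6.8]
width: 0.1
grasp_force: 3.3
```

```bash
python3 m.py p5.png
```

```text
5.975 [588.   80.3 244.3] [-1.   0.2  6.8]
red n 26 328.84615384615387 192.92307692307693 (np.float64(0.225), np.float64(103.0))
model px a=0,.1,.25,R105: [array([339.6, 194.7]), array([335.6, 192.4]), array([329.5, 189.2])]
top0 7 [339.65 195.89] (np.float64(-0.026), np.float64(91.7))
p2 5 [336.26 193.59] (np.float64(0.076), np.float64(96.0))
now 4 [330.24 189.77] (np.float64(0.234), np.float64(102.6))
```

View pics/zp5.png

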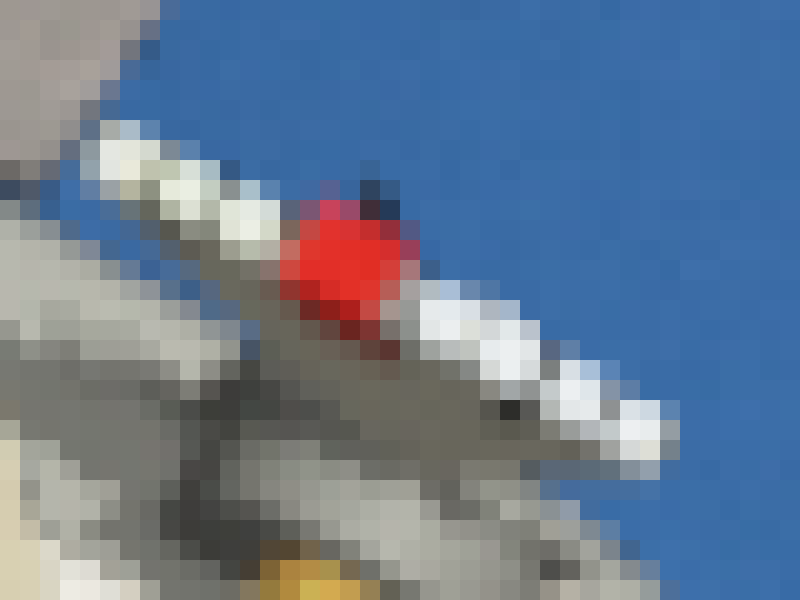

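The tip is now at (330.5,189.5), behind the middle of the clip. It measures 0.234 against 0.225–0.232 for red, so it's on the mark. I'll hold about a second and then ease up.

Call:
step_arm(targets=[[[0,0,0,0,0,0,0],[0,0,0,0,0,0,0],[0,0,0,0,0,0,0],[0,0,0,0,0,0,0],[0,0,0,0,0,0,0]]])

```text
t: 6.65
ee_pos: [587.9, 80.3, 244.3]
orientation: [2.732, 1.55, -0.001]
ft_force: [-1.4, 0.0, 6.8]
width: 0.6
grasp_force: 3.3
```

Call:
step_arm(targets=[[[0,0,0,0,0,0,0],[0,0,0,0,0,0,0],[0,0,0.02,0,0,0,0],[0,0,0.03,0,0,0,0],[0,0,0.03,0,0,0,0]]])

```text
t: 7.28
ee_pos: [588.1, 80.5, 248.4]
orientation: [2.732, 1.55, 0.0]
ft_force: [-0.4, 2.4, 6.7]
width: 0.3
grasp_force: 3.1
```

Call:
step_arm(targets=[[[0,0,0.03,0,0,0,0],[0,0,0.03,0,0,0,0],[0,0,0.03,0,0,0,0],[0,0,0.03,0,0,0,0],[0,0,0.03,0,0,0,0]]])

```text
t: 7.9
ee_pos: [588.2, 80.7, 255.8]
orientation: [2.732, 1.55, 0.001]
ft_force: [0.2, 3.6, 4.4]
width: 0.1
grasp_force: 2.6
```

Call:
step_arm(targets=[[[0,0,0.03,0,0,0,0],[0,0,0.02,0,0,0,0],[0,0,0.02,0,0,0,0],[0,0,0.02,0,0,0,0],[0,0,0.02,0,0,0,0]]])

```text
t: 8.52
ee_pos: [588.1, 80.5, 261.2]
orientation: [2.732, 1.55, 0.0]
ft_force: [1.5, 3.5, 4.5]
width: 0.4
grasp_force: 2.1
```

Call:
step_arm(targets=[[[0,0,0.02,0,0,0,0],[0,0,0.02,0,0,0,0],[0,0,0.02,0,0,0,0],[0,0,0.02,0,0,0,0],[0,0,0.01,0,0,0,0]]])

```text
t: 9.15
ee_pos: [588.0, 80.4, 265.7]
orientation: [2.732, 1.55, -0.0]
ft_force: [0.9, -0.2, 3.2]
width: 0.8
grasp_force: 1.6
```

Still in light contact, near level. Continuing slowly.

Call:
step_arm(targets=[[[0,0,0.01,0,0,0,0],[0,0,0.01,0,0,0,0],[0,0,0.01,0,0,0,0],[0,0,0.01,0,0,0,0],[0,0,0.01,0,0,0,0]]])

```text
t: 9.78
ee_pos: [587.7, 80.6, 267.9]
orientation: [-2.732, -1.55, 0.001]
ft_force: [0.6, 0.1, -0.1]
width: 0.4
grasp_force: 0.0
```

```bash
python3 m.py p6.png
```

```text
9.775 [587.7  80.6 267.9] [ 0.6  0.1 -0.1]
red n 24 328.5416666666667 193.0 (np.float64(0.235), np.float64(100.1))
model px a=0,.1,.25,R105: [array([339.6, 194.7]), array([335.6, 192.4]), array([329.5, 189.2])]
top0 7 [339.65 195.89] (np.float64(-0.026), np.float64(91.7))
p2 5 [336.26 193.59] (np.float64(0.076), np.float64(96.0))
now 8 [339.59 195.85] (np.float64(-0.024), np.float64(91.7))
```

The pointer is back at zero and contact has been released. Lifting clear.

Call:
step_arm(targets=[[[0,0,0.2,0,0,0,0],[0,0,0.5,0,0,0,0],[0,0,0.8,0,0,0,0],[0,0,0.8,0,0,0,0],[0,0,0.5,0,0,0,0]]])

```text
t: 10.45
ee_pos: [588.2, 80.6, 411.1]
orientation: [2.731, 1.55, 0.004]
ft_force: [0.4, -0.3, -0.0]
width: 0.6
grasp_force: 0.0
```

Call:
step_arm(targets=[[[-0.4,-0.8,0,0,0,0,0],[-0.4,-0.8,0,0,0,0,0],[-0.4,-0.8,0,0,0,0,0],[-0.4,-0.8,0,0,0,0,0],[-0.2,-0.4,0,0,0,0,0]]])

```text
t: 11.08
ee_pos: [496.9, -100.9, 408.9]
orientation: [2.733, 1.548, 0.0]
ft_force: [-0.4, -0.0, -0.6]
width: 0.3
grasp_force: 0.0
```

Call:
step_arm(targets=[[[-0.4,-0.8,0,0,0,0,0],[-0.4,-0.8,0,0,0,0,0],[-0.2,-0.4,0,0,0,0,0],[0,0,0,0,0,0,0],[0,0,0,0,0,0,0]]])

```text
t: 11.7
ee_pos: [448.2, -199.0, 408.6]
orientation: [2.732, 1.55, 0.001]
ft_force: [0.7, 0.7, 0.3]
width: 0.5
grasp_force: 0.0
```

```bash
python3 - <<'E'
from h import *
for n in('side','top'):
    d=grab(n,n+'9.png');t=np.load(f'pics/{n}0.png.npz')['pixels']
    df=np.abs(d['pixels'].astype(int)-t).max(2)
    b=df[140:275,180:410] if n=='side' else df[125:305,195:375]
    print(n,'changed px around vise',(b>60).sum())
E
python3 m.py p9.png|tail -1
```

```text
side changed px around vise 742
top changed px around vise 420
now 5 [339.62 195.9 ] (np.float64(-0.026), np.float64(91.3))
```

View pics/side9.png

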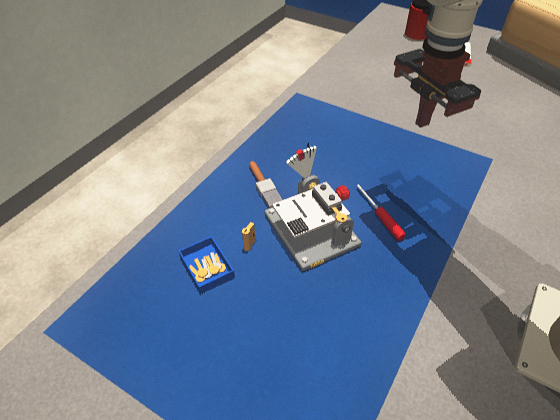

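The vise and bystanders sit where they were, with the pad still at (297,226) and the pointer at zero. The changed pixels look like the arm's shadow, which now falls near the screwdriver. The arm is clear, so I'm handing in.

```bash
python3 -c "
from workcell import ctrl
print(ctrl.close_job())"
```

```text
the job is handed in; nothing more can be done
None
```

The spring check is done and handed in: I pressed the pad until the pointer stood on the red mark (about 0.25 rad), held it for about a second, eased the plate back to zero under the fingertip, and took the hand clear with everything left in place.

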